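Open the vacuum drying pot and put the dried vial on the balance

ROBOT

A 6-joint arm with a two-finger parallel gripper is mounted at the origin on a cart in front of the work surface, level with it; the furniture and walls round the work are solid. World frame = base frame: x ahead of the robot, y to its left, z up, the work surface at z = 0. Lengths are in m, angles in rad, forces in N, time in s.
With the tool pointing down it reaches from about 0.375 to 0.9 m from the base axis. Payload 3.1 kg.
Tool frame: the origin (TCP) lies between the finger pads; the fingertips stand 25 mm ahead of it and the grasp point (between the pads) lies 6 mm ahead of it; y points along the fingers, x is the direction in which the jaws open and shut, and the axes are right-handed (so a half turn about y gives the same grasp; the last joint's range is limited). The gripper opens to 87 mm and grips with 3 to 60 N. Pads are 19 mm wide; open, the fingers measure 117 mm over their backs; the gripper's body (75 mm by 190 mm) begins 51 mm behind the grasp point.
Start: joints at [-1.385, 0.527, 1.433, -0, 1.181, -0.178], TCP at [0.223, -0.584, 0.248] pointing down, gripper open.
Joint ranges: [-3.08, 3.08], [-0.75, 2.2], [0.22, 2.44], [-1.43, 4.57], [0, 2.65], [-2.85, 2.85]. Speed limits (rad/s): [2.79, 2.79, 3.14, 3.14, 3.14, 3.14].

INTERFACE

Orientations are given as a unit quaternion [x, y, z, w].
In Python, from rig import robot gives the robot as it stands.
- The arm moves only by the tool carry_out, never from a script. Its argument "moves" is a list of rows, each a list of 7 numbers: the opening, from 0 (shut) to 1 (fully open), then the shift along the tool's x, y, z in cm, then the turn, a rotation vector about the tool's x, y, z in rad. In form: [[grip, x, y, z, rx, ry, rz], ...]. A call has 1 to 20 rows; each row is the pose to reach, as a shift and turn from the pose commanded when the call began, along the tool's axes at that moment; what a row does not reach only later rows make up. A row lasts 1/10 s, in which the tool goes at most 50 mm and 8.59 degrees, less where a joint would pass 70% of its speed; a pose out of reach is approached as far as the arm can. A call with a gripper value outside its range is refused whole. The fingers move at their own pace and stop on an object; "force" is the grip in N (left out, the last holds). Time passes only in rows, so rows that repeat a pose let the fingers close. It gives the time, the measured TCP pose, the force and the opening at its end, in the units of the state.
- robot.get_obs(): the state, without advancing time (a new reading comes with each control period).
- robot.camera(name): name is "side" or "top" or "wrist"; returns the picture (384x512x3 uint8, red, green, blue); there is no depth.
- robot.camera_params(name): a dict with "fx", "fy", "cx", "cy" (pixels), "k1" (the pictures are not rectified: a ray, as slopes to the right and down, at radius r is drawn at 1 + k1 r^2 times it, then the intrinsics apply), "extrinsics" (4x4, takes a point from camera to world coordinates); the wrist camera has in their place "mount" (4x4, takes a point from camera to tool coordinates, whose origin is the TCP and whose axes are the tool frame's). Camera axes: x right, y down, z forward; pixel columns grow to the right and rows downward; lengths in m; the calibration is good to about 2 mm. A picture is of the moment at which its call begins: read the wrist's pose just before it. camera_params takes no time and is no camera call.
- robot.hand_in(): hands the job in, once; it reports no verdict.
The state is a dict: "time": time; "q": joint angles; "joint_velocities": joint speeds; "joint_torque": joint torques, N m; "position": TCP position; "tool_rot": TCP orientation; "ft_force": force on the tool from outside, world axes, zero at the start; "moment": the same for the moment, N m; "grip_width": finger opening in m.
Only numpy, scipy, OpenCV 4.12 (cv2) and the standard library are available. Lean on these libraries where they do the work, as an engineer would, in place of code of your own. Each camera call takes 0.05 s, during which the arm holds its last target.

TASK

Vent the vacuum pot by swinging its red-tipped lever all the way over, then turn the cover anticlockwise until its lugs stand in the slots and lift it straight off without knocking over the vial inside. Stand the cover gently upright on the round black mat, then take the red-capped vial off the pot and stand it gently upright on the steel pan of the balance. Leave the other vials and the bottle where they are.

Things in the scene. Friction and masses are not known exactly. Their poses are not given: they have to be found in the camera images.
- pot: Vacuum drying pot, bolted down: aluminium base 114 mm across, feet reaching 69 mm from the axis. Origin on its axis at table level, z up. The cover stands on the inner floor, 16 mm up, inside a collar (outer radius 55 mm, top 30 mm up) whose inward tabs (inner radius 40.5 mm) hold the lugs down. Vent lever's block: 70 mm along pot x, 50 along y, 25 high, at pot y = -94 mm.
- cover: Loose bayonet cover, about 0.22 kg: clear jar 76 mm across, blue skirt, black top with an orange grip bar. Origin on its axis at the lower rim, z up; 107 mm high. Open below: inner radius 34, inner height 72 mm. Starts locked, its yaw 0.73 to 1.13 rad less than the pot's. Lifts straight up when its x axis lies along the pot's x (within 0.12 rad); must rise 65 mm to clear the vial.
- cover_grip (a point): Point on the cover's axis in the middle of its orange grip bar, 93 mm above the rim. The bar is 56 mm long along the cover's x, 12 mm thick along its y, and reaches from 14 mm below to 14 mm above this point. Axes as the cover's.
- vent (a joint): Vent lever of the pot, rad: 0 = shut (leaning 0.5 rad to the pot's -x), 1.0 = fully over, open (leaning 0.5 rad to the pot's +x). Starts at 0 to 0.15, stays where it is left, and is light (1 to 2 N at the tip).
- vent_tip (a point): Centre of the lever's red ball, 26 mm across, on a 10 mm rod. It swings in the pot's x-z plane at 60 mm about a hinge at the pot's x = 0, y = -94 mm, 22 mm above the table; so it travels 58 mm along the pot's +x, 75 to 82 mm above the table.
- mat: Round black rubber mat with grey rings, 140 mm across, 3 mm thick, fixed to the table. Origin at the centre of its underside.
- pan (a point): Centre of the top face of the balance's round steel pan, 76 mm across, 42 mm above the table, rigid. Frame as the balance's: the balance (white, 110 mm along x, 140 along y, 33 mm high, fixed) has its centre 14 mm from here along -x, its display on the -x side.
- red_vial_center (a point): Glass vial with a red screw cap, 22 mm in diameter, 51 mm tall, 19 g, at its centre half-way up (25.5 mm above its foot). It starts upright near the middle of the pot's white shelf, under the cover. z along its axis.
- grey_vial_center (a point): Bystander: vial with a grey cap, 22 mm in diameter, 51 mm tall; point half-way up.
- black_vial_center (a point): Bystander: vial with a black cap, 22 mm in diameter, 51 mm tall; point half-way up.
- clear_bottle_center (a point): Bystander: squat bottle with a black cap, 49 mm in diameter, 94 mm tall; point half-way up.
- red_vial: The red-capped vial, origin at the centre of its foot.
- slot (a point): Middle of one of the three 52-degree gaps (slots) between the collar's tabs, at the tabs' top, 47.5 mm from the axis along the pot's +x; the other two lie 120 and 240 degrees round. Each has a green mark on the collar's outside.
- shelf (a point): Centre of the top of the pot's white round shelf, 56 mm across, 30 mm above the table; it carries the red-capped vial under the cover.
- lug (a point): Top of one of the cover's three blue lugs (18 mm wide, 6 mm thick, reaching 47 mm from the axis), at the cover's +x; the others 120 and 240 degrees round; a white line on the jar stands above each. The cover turns freely with about 2 mm of play; anticlockwise from above it meets a stop about 0.09 rad past the slots' middle.
There are look-alikes about, which are no part of the job. Leave any yellow look-alike of the cover alone.

How it is judged:
By the outcome, as a careful person would: the job done as asked, in the order asked, and still so for the second after the job is handed in, with the robot touching nothing.
It also fails if it takes over 72 s, if anything falls off the work surface, if the arm or the gripper's body presses on something with over 40 N, if the wrist force passes 120 N, or if a joint passes its speed limit or range.

## Working session

There is one attempt and no reset: what is moved stays moved. The work goes in short steps, Python scripts to look and compute and a tool call to move; the robot and the scene stay as the last step left them, time stands still between calls to the robot, and variables do not carry over. Pictures are saved under pics/ and viewed, and the job is handed in when it is done.

Besides the shell and the picture viewer there is one more tool, called after ">>>" as name([rows], argument=value, ...), one row to a line, values as JSON. carry_out: Moves the arm, as the interface text tells. Its arguments: {"type":"object","properties":{"moves":{"type":"array"},"force":{"type":"number"}},"required":["moves"]}

```bash
ls; mkdir -p pics
python3 - <<'E'
from rig import robot
import cv2,numpy as np
np.set_printoptions(precision=4,suppress=True)
o=robot.get_obs()
for k,v in o.items(): print(k,v)
for n in ['side','top','wrist']:
    p=robot.camera_params(n); print(n,{k:(np.array(v).round(4).tolist()) for k,v in p.items()})
    cv2.imwrite(f'pics/{n}0.png',robot.camera(n)[:,:,::-1])
E
```

```text
pics
time 0.0
q [-1.3845  0.5285  1.4339  0.      1.1814 -0.1785]
joint_velocities [ 0.0006 -0.      0.0003 -0.0023 -0.0009 -0.0011]
joint_torque [  0.0002 -44.0043 -17.6588   0.0632   0.0582  -0.0002]
position [ 0.2229 -0.5832  0.2466]
tool_rot [-0.5819  0.4016 -0.4005  0.5829]
ft_force [ 0.1957 -0.3714  0.2158]
moment [-0.022  -0.0169  0.0111]
grip_width 0.0869871281770422
side {'fx': 480.5639, 'fy': 480.5639, 'cx': 247.6429, 'cy': 188.1261, 'k1': -0.1077, 'extrinsics': [[-0.9856, -0.0927, 0.1412, 0.3518], [-0.1672, 0.4189, -0.8925, 0.7165], [0.0236, -0.9033, -0.4284, 0.5056], [0.0, 0.0, 0.0, 1.0]]}
top {'fx': 491.3714, 'fy': 491.3714, 'cx': 253.7598, 'cy': 190.0381, 'k1': -0.1197, 'extrinsics': [[0.0275, -0.9944, 0.1023, 0.3949], [-0.9994, -0.0252, 0.0236, -0.1777], [-0.0209, -0.1029, -0.9945, 1.2469], [0.0, 0.0, 0.0, 1.0]]}
wrist {'fx': 342.72, 'fy': 342.72, 'cx': 262.6023, 'cy': 192.7972, 'k1': -0.0297, 'mount': [[1.0, 0.0019, 0.0004, -0.0012], [0.0001, -0.2544, 0.9671, -0.1375], [0.0019, -0.9671, -0.2544, 0.0704], [0.0, 0.0, 0.0, 1.0]]}
```

View pics/side0.png

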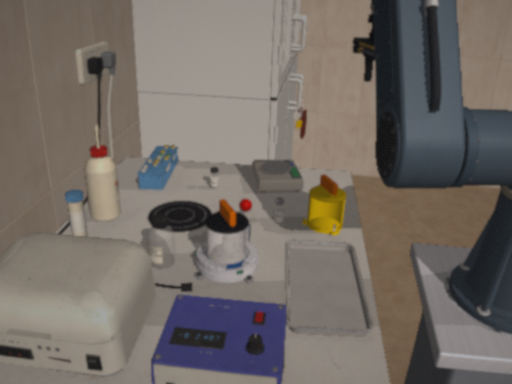

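View pics/top0.png

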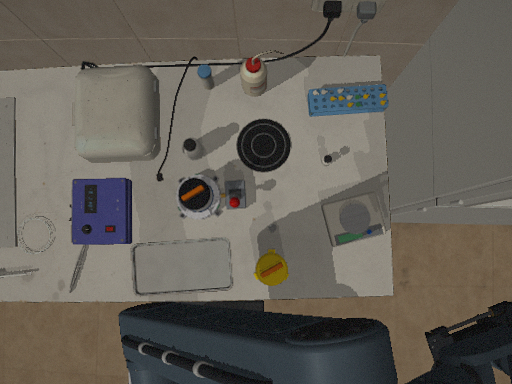

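View pics/wrist0.png

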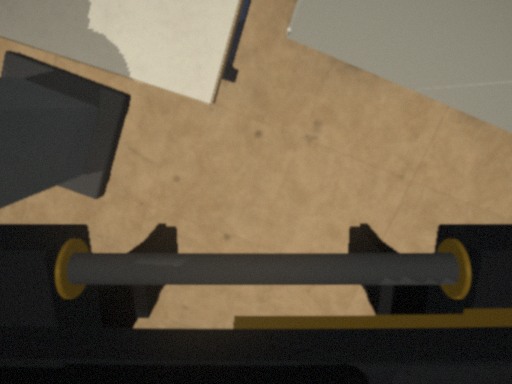

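```bash
cat > h.py <<'E'
import numpy as np,cv2
from scipy.spatial.transform import Rotation as R
from rig import robot
np.set_printoptions(precision=4,suppress=True)
def cam(n,obs=None):
    p=robot.camera_params(n)
    if n=='wrist':
        T=np.eye(4);T[:3,:3]=R.from_quat(obs['tool_rot']).as_matrix();T[:3,3]=obs['position']
        E=T@np.array(p['mount'])
    else: E=np.array(p['extrinsics'])
    return p,E
def ray(n,uv,obs=None):
    p,E=cam(n,obs)
    x=(uv[0]-p['cx'])/p['fx'];y=(uv[1]-p['cy'])/p['fy']
    K=np.eye(3);u=cv2.undistortPoints(np.array([[[x,y]]],float),K,np.array([p['k1'],0,0,0.]),None,None)[0,0]
    return E[:3,3],E[:3,:3]@np.array([u[0],u[1],1])
def onz(n,uv,z,obs=None):
    o,d=ray(n,uv,obs);return o+d*(z-o[2])/d[2]
def proj(n,P,obs=None):
    p,E=cam(n,obs);c=np.linalg.inv(E)@np.append(P,1);x,y=c[0]/c[2],c[1]/c[2]
    f=1+p['k1']*(x*x+y*y);return np.array([p['cx']+p['fx']*x*f,p['cy']+p['fy']*y*f])
def two(a,b):
    # a,b: (o,d); closest point and gap
    M=np.array([a[1],-b[1]]).T;s=np.linalg.lstsq(M,b[0]-a[0],rcond=None)[0]
    P=a[0]+a[1]*s[0];Q=b[0]+b[1]*s[1];return (P+Q)/2,np.linalg.norm(P-Q)
def crop(im,x0,y0,x1,y1,k,fn):
    cv2.imwrite('pics/'+fn,cv2.resize(im[y0:y1,x0:x1],None,fx=k,fy=k,interpolation=cv2.INTER_CUBIC))
def blob(im,lo,hi,box):
    h=cv2.cvtColor(im,cv2.COLOR_BGR2HSV);m=cv2.inRange(h,np.array(lo),np.array(hi))
    z=np.zeros_like(m);x0,y0,x1,y1=box;z[y0:y1,x0:x1]=m[y0:y1,x0:x1]
    ys,xs=np.nonzero(z);return z,np.array([xs.mean(),ys.mean()]) if len(xs) else None
E
python3 - <<'E'
from h import *
t=cv2.imread('pics/top0.png');s=cv2.imread('pics/side0.png')
crop(t,160,120,300,220,5,'tc.png');crop(s,140,160,300,280,5,'sc.png')
E
```

```text
(no output)
```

View pics/tc.png

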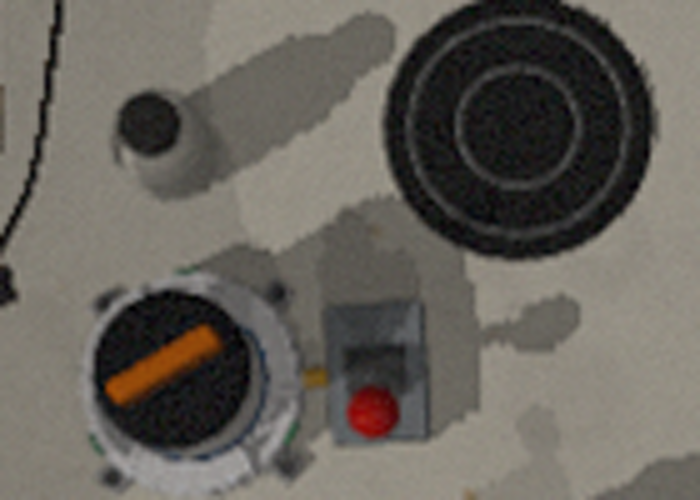

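View pics/sc.png

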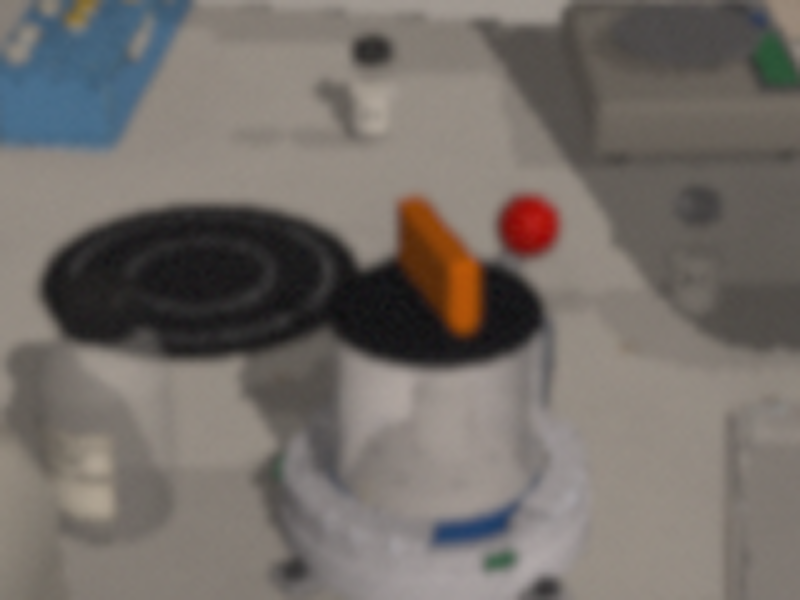

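Run:
```python
from h import *
t=cv2.imread('pics/top0.png');s=cv2.imread('pics/side0.png')
# ball
mt,bt=blob(t,(0,180,90),(6,255,255),(220,190,250,215)); m2,b2=blob(t,(174,180,90),(180,255,255),(220,190,250,215))
def red(im,box):
    h=cv2.cvtColor(im,cv2.COLOR_BGR2HSV);m=cv2.inRange(h,(0,170,80),(6,255,255))|cv2.inRange(h,(172,170,80),(180,255,255))
    z=np.zeros_like(m);x0,y0,x1,y1=box;z[y0:y1,x0:x1]=m[y0:y1,x0:x1]
    c=max(cv2.findContours(z,0,1)[0],key=cv2.contourArea);return np.array(cv2.minEnclosingCircle(c)[0])
bt=red(t,(220,190,250,215));bs=red(s,(235,195,262,215))
print('ball',bt,bs,two(ray('top',bt),ray('side',bs)))
def bar(im,box):
    z,c=blob(im,(7,150,90),(17,255,255),box)
    cn=max(cv2.findContours(z,0,1)[0],key=cv2.contourArea);return z,c,cv2.minAreaRect(cn)
z,c,r=bar(t,(175,175,215,210));print('bar',c,r)
p4=cv2.boxPoints(r)
w=np.array([onz('top',p,0.123) for p in p4]);print(w)
d=w[0]-w[1];e=w[1]-w[2];L=d if np.linalg.norm(d)>np.linalg.norm(e) else e
print('bar yaw',np.arctan2(L[1],L[0]),np.linalg.norm(d),np.linalg.norm(e),w.mean(0))
z,c,r=bar(s,(215,195,240,230));print(r)
# black top disc in top view
h=cv2.cvtColor(t,cv2.COLOR_BGR2HSV)
g=cv2.inRange(t,(0,0,0),(45,45,45))
def disc(box):
    z=np.zeros_like(g);x0,y0,x1,y1=box;z[y0:y1,x0:x1]=g[y0:y1,x0:x1]
    z=cv2.morphologyEx(z,cv2.MORPH_CLOSE,np.ones((5,5)))
    c=max(cv2.findContours(z,0,1)[0],key=cv2.contourArea);return cv2.fitEllipse(cv2.convexHull(c))
m=disc((232,115,295,175));print('mat',m,onz('top',m[0],0.003))
# green marks
z=cv2.inRange(h,(40,60,30),(90,255,255));
for c in cv2.findContours(z,0,1)[0]:
    u=c.reshape(-1,2).mean(0)
    print('green',u,len(c),onz('top',u,0.025))
crop(t,310,180,400,255,8,'pan.png')
```

```text
ball [234. 202.] [245.5 204.5] (array([ 0.4851, -0.1035,  0.0764]), np.float64(0.00045606211332198886))
bar [191.9268 192.4146] ((191.61441040039062, 192.34446716308594), (5.475818157196045, 24.032752990722656), 59.534454345703125)
[[ 0.4922  0.0193  0.123 ]
 [ 0.5217 -0.0278  0.123 ]
 [ 0.5109 -0.0346  0.123 ]
 [ 0.4814  0.0124  0.123 ]]
bar yaw 2.131143073053969 0.055528877593145606 0.01280019587338269 [ 0.5015 -0.0077  0.123 ]
((229.10899353027344, 212.14186096191406), (29.05882453918457, 11.352941513061523), 61.927513122558594)
mat ((263.3450622558594, 145.01275634765625), (52.06868362426758, 52.807373046875), 80.44601440429688) [ 0.6398 -0.1697  0.003 ]
green [464. 383.] 1 [ 0.0515 -0.6848  0.025 ]
green [437. 383.] 1 [ 0.0522 -0.6153  0.025 ]
green [412. 383.] 1 [ 0.0524 -0.5519  0.025 ]
green [407. 383.] 1 [ 0.0524 -0.5393  0.025 ]
green [453. 382.] 1 [ 0.0544 -0.6563  0.025 ]
green [469.5 381.5] 2 [ 0.0551 -0.699   0.025 ]
green [462. 381.] 1 [ 0.0566 -0.6795  0.025 ]
green [429. 381.] 1 [ 0.0573 -0.5948  0.025 ]
green [238.5 381.5] 2 [ 0.0482 -0.1243  0.025 ]
green [235. 381
[... 13730 characters left out ...]
[262. 146.] 1 [ 0.6329 -0.1665  0.025 ]
green [271. 144.] 1 [ 0.6386 -0.1891  0.025 ]
green [256. 140.] 1 [ 0.648  -0.1509  0.025 ]
green [271. 139.] 1 [ 0.6514 -0.1888  0.025 ]
green [269. 132.] 1 [ 0.6694 -0.1833  0.025 ]
green [274. 131.] 1 [ 0.6723 -0.1959  0.025 ]
green [281. 128.] 1 [ 0.6805 -0.2135  0.025 ]
green [265. 128.] 1 [ 0.6795 -0.1729  0.025 ]
green [358.0769 104.    ] 13 [ 0.7486 -0.4096  0.025 ]
green [357.1429  96.5   ] 14 [ 0.7684 -0.4073  0.025 ]
green [174.  65.] 1 [0.8429 0.0682 0.025 ]
green [330.  20.] 1 [ 0.9756 -0.3371  0.025 ]
green [323.5  10.5] 2 [ 1.0021 -0.3199  0.025 ]
green [337.   8.] 1 [ 1.0105 -0.3558  0.025 ]
green [329.   4.] 1 [ 1.0213 -0.3346  0.025 ]
```

View pics/pan.png

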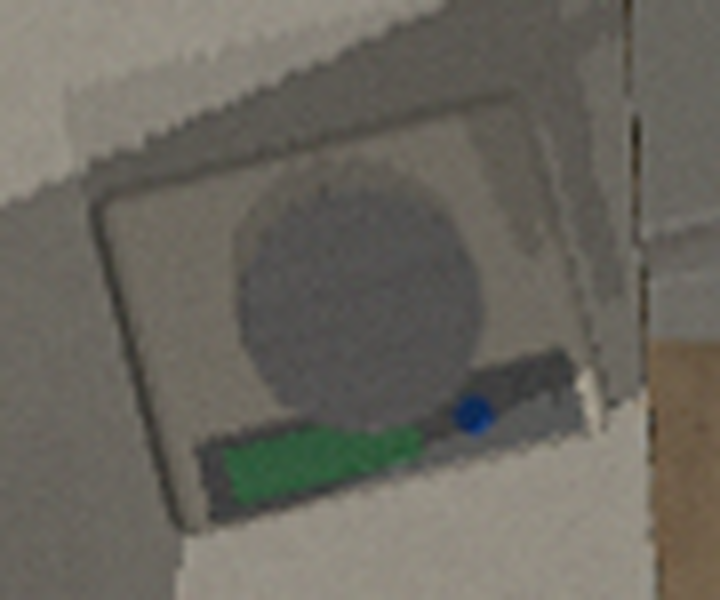

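```bash
cat >> h.py <<'E'
def mv(pos,yaw,obs=None):
    """row numbers (cm, rotvec) to reach pos with tool x at world yaw, tool y down, from the measured pose"""
    o=obs or robot.get_obs();M=R.from_quat(o['tool_rot']).as_matrix()
    x=np.array([np.cos(yaw),np.sin(yaw),0]);y=np.array([0,0,-1.]);T=np.array([x,y,np.cross(x,y)]).T
    sh=M.T@(np.array(pos)-o['position'])*100;rv=R.from_matrix(M.T@T).as_rotvec()
    print('shift cm',sh.round(2),'rot',rv.round(3),'rows>=',np.linalg.norm(sh)/5,np.linalg.norm(rv)/.15)
def st():
    o=robot.get_obs();M=R.from_quat(o['tool_rot']).as_matrix()
    print('t',round(o['time'],2),'pos',o['position'],'xyaw',round(np.arctan2(M[1,0],M[0,0]),4),'ydir',M[:,1],'q',np.array(o['q']),'f',o['ft_force'],'w',round(o['grip_width'],4));return o
E
python3 - <<'E'
from h import *
st()
print('pan',onz('top',(355,218.4),0.042))
for n,u in [('black',(328,157)),('yellow cover',(271,268)),('bottle',(190,146))]:print(n,onz('top',u,0.05))
mv((0.47,-0.06,0.25),0.09); mv((0.47,-0.06,0.25),0.09-np.pi)
E
```

```text
t 0.15 pos [ 0.2229 -0.5834  0.2468] xyaw -1.206 ydir [-0.0003  0.0016 -1.    ] q [-1.3845  0.5283  1.4336  0.      1.1813 -0.1785] f [-0.2014 -0.3289 -0.6762] w 0.0871
pan [ 0.4552 -0.3995  0.042 ]
black [ 0.6046 -0.3302  0.05  ]
yellow cover [ 0.3298 -0.1962  0.05  ]
bottle [0.624  0.0122 0.05  ]
shift cm [-40.08  -0.24  41.76] rot [-0.001 -1.296 -0.001] rows>= 11.575258012807849 8.639891306706991
shift cm [-40.08  -0.24  41.76] rot [ 0.001  1.846 -0.001] rows>= 11.575258012807849 12.304068745250747
```

Candidates in the top picture are:
- **Cover:** clear jar with black top at (195,193). The yellow look-alike at (271,268) is to be left alone.
- **Lever tip:** red ball at (234,202) on the grey block. Look-alikes are the red bottle cap at (253,65) and the red rocker switch at (110,228).
- **Mat:** black, at (263,145).
- **Pan:** steel, at (355,218).

The clear jar with the ball on the block beside it matches the description, so I'm going over it for a close look.

>>> carry_out([
  [1,-20,0,21,0,-0.65,0],
  [1,-40,0,41.8,0,-1.3,0],
  [1,-40,0,41.8,0,-1.3,0],
  [1,-40,0,41.8,0,-1.3,0],
  [1,-40,0,41.8,0,-1.3,0],
  [1,-40,0,41.8,0,-1.3,0],
  [1,-40,0,41.8,0,-1.3,0],
  [1,-40,0,41.8,0,-1.3,0],
  [1,-40,0,41.8,0,-1.3,0],
  [1,-40,0,41.8,0,-1.3,0],
  [1,-40,0,41.8,0,-1.3,0],
  [1,-40,0,41.8,0,-1.3,0],
  [1,-40,0,41.8,0,-1.3,0],
  [1,-40,0,41.8,0,-1.3,0],
  [1,-40,0,41.8,0,-1.3,0],
])

```text
time: 1.65
position: [0.4704, -0.0618, 0.2474]
tool_rot: [0.706, 0.033, -0.033, -0.706]
ft_force: [0.1, -0.4, -0.1]
grip_width: 0.0872
```

Run:
```python
from h import *
import pickle
o=st();w=robot.camera('wrist')[:,:,::-1];cv2.imwrite('pics/w1.png',w);pickle.dump(o,open('o1.pkl','wb'))
```

```text
t 1.65 pos [ 0.4704 -0.0618  0.2474] xyaw 0.0931 ydir [-0.0006 -0.0002 -1.    ] q [-0.3666  0.3264  1.7991 -0.0005  1.0166 -0.4595] f [ 0.1454 -0.3845 -0.14  ] w 0.0872
```

View pics/w1.png

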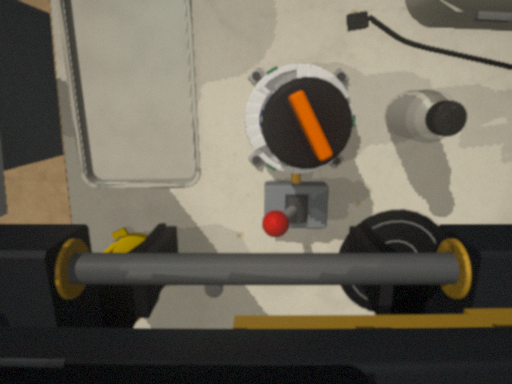

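Run:
```python
from h import *
import pickle
o=pickle.load(open('o1.pkl','rb'));w=cv2.imread('pics/w1.png')
crop(w,235,50,375,240,4,'w1c.png')
h=cv2.cvtColor(w,cv2.COLOR_BGR2HSV);m=cv2.inRange(h,(0,170,80),(6,255,255))|cv2.inRange(h,(172,170,80),(180,255,255))
m[:200]=0;m[245:]=0;m[:,:250]=0;m[:,310:]=0
c=max(cv2.findContours(m,0,1)[0],key=cv2.contourArea);bc=cv2.minEnclosingCircle(c);print('ball',bc)
t=cv2.imread('pics/top0.png');s=cv2.imread('pics/side0.png')
print('ball at z.077',onz('wrist',bc[0],0.0765,o),two(ray('wrist',bc[0],o),ray('side',(245.5,204.5))))
z,c=blob(w,(5,150,90),(18,255,255),(270,80,350,170));cn=max(cv2.findContours(z,0,1)[0],key=cv2.contourArea);r=cv2.minAreaRect(cn)
q=np.array([onz('wrist',p,0.123,o) for p in cv2.boxPoints(r)]);d=q[0]-q[1];e=q[1]-q[2];L=max(d,e,key=np.linalg.norm)
print('bar',q.mean(0),np.arctan2(L[1],L[0]),np.linalg.norm(d),np.linalg.norm(e))
```

```text
ball ((274.9705810546875, 223.0294189453125), 12.199504852294922)
ball at z.077 [ 0.4866 -0.1006  0.0765] (array([ 0.4855, -0.1002,  0.078 ]), np.float64(0.002153413123504763))
bar [ 0.5023 -0.0044  0.123 ] 2.16875115491212 0.013280692385238475 0.05617316830901155
```

View pics/w1c.png

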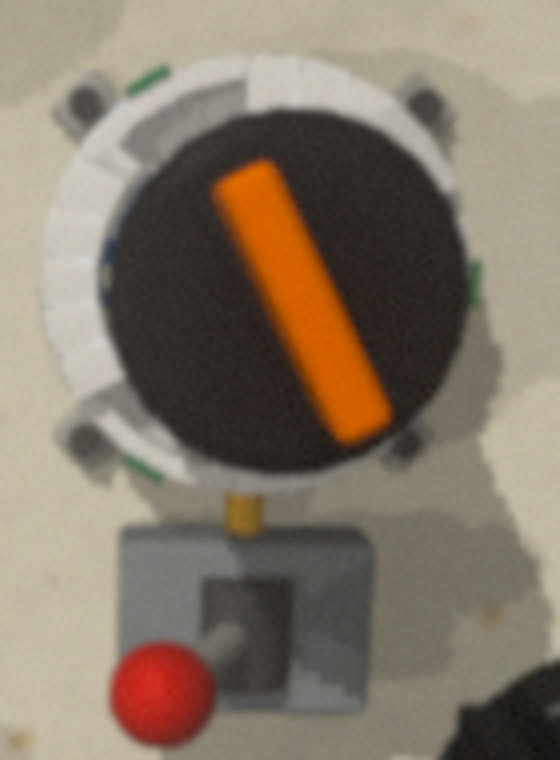

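Run:
```python
from h import *
import pickle
o=pickle.load(open('o1.pkl','rb'))
f=lambda x,y,z:onz('wrist',(235+x/4-.4,50+y/4-.4),z,o)
G=[f(475,283,.024),f(142,467,.024),f(148,80,.024)]
G=np.array(G);c=G.mean(0);print('c',c)
for i,g in enumerate(G): d=g-c;print(np.hypot(*d[:2]),np.angle(np.exp(1j*(np.arctan2(d[1],d[0])-[0,-2*np.pi/3,2*np.pi/3][i]))))
F=[f(88,105,.01),f(428,105,.01),f(408,445,.01),f(85,440,.01)]
print('feet c',np.mean(F,0));d=F[2]-F[0];e=F[1]-F[3];print(np.arctan2(d[1],d[0])+np.pi/4,np.arctan2(e[1],e[0])-np.pi/4,d,e)
B=[f(122,543,.025),f(373,548,.025),f(362,712,.025),f(116,703,.025)]
b=np.mean(B,0);print(np.array(B));
for i,j in((0,1),(3,2)): d=B[j]-B[i];print(np.arctan2(d[1],d[0]))
d=b-c;print('block c',b,np.hypot(*d[:2]),np.arctan2(d[1],d[0])+np.pi/2)
```

```text
c [ 0.5028 -0.0047  0.024 ]
0.056935189671532625 0.087322773306417
0.05671720114719788 0.08279719977889233
0.056603649027137486 0.0883995256302339
feet c [ 0.5034 -0.0047  0.01  ]
0.08762701344742296 0.08606456922881267 [ 0.0961 -0.0806  0.    ] [0.081  0.0963 0.    ]
[[ 0.4752 -0.0771  0.025 ]
 [ 0.5429 -0.072   0.025 ]
 [ 0.5466 -0.119   0.025 ]
 [ 0.478  -0.1228  0.025 ]]
0.07473768740308714
0.055766716061424706
block c [ 0.5107 -0.0977  0.025 ] 0.09331004077138685 0.08527445703799197
```

Run:
```python
from h import *
mv((0.486,-0.101,0.083),0.087)
```

```text
shift cm [ 1.21 16.45 -4.01] rot [ 0.     0.005 -0.   ] rows>= 3.3942683263526754 0.03555561997556078
```

>>> carry_out([
  [0.45,1.2,0,-4,0,0,0],
  [0.45,1.2,4,-4,0,0,0],
  [0.45,1.2,6,-4,0,0,0],
  [0.45,1.2,8,-4,0,0,0],
  [0.45,1.2,10,-4,0,0,0],
  [0.45,1.2,12,-4,0,0,0],
  [0.45,1.2,14,-4,0,0,0],
  [0.45,1.2,15.5,-4,0,0,0],
  [0.45,1.2,16.4,-4,0,0,0],
  [0.45,1.2,16.4,-4,0,0,0],
])

```text
time: 2.7
position: [0.4856, -0.1005, 0.0826]
tool_rot: [-0.706, -0.032, 0.033, 0.707]
ft_force: [-1.2, -0.3, 0.1]
grip_width: 0.0395
```

Run:
```python
from h import *
o=st();s=robot.camera('side')[:,:,::-1];crop(s,190,140,320,240,6,'s2.png')
w=robot.camera('wrist')[:,:,::-1];cv2.imwrite('pics/w2.png',w)
```

```text
t 2.7 pos [ 0.4856 -0.1005  0.0826] xyaw 0.0921 ydir [-0.0022  0.0009 -1.    ] q [-0.4298  0.6342  1.8851 -0.0001  0.6247 -0.5218] f [-1.2232 -0.3008  0.0503] w 0.0395
```

View pics/s2.png

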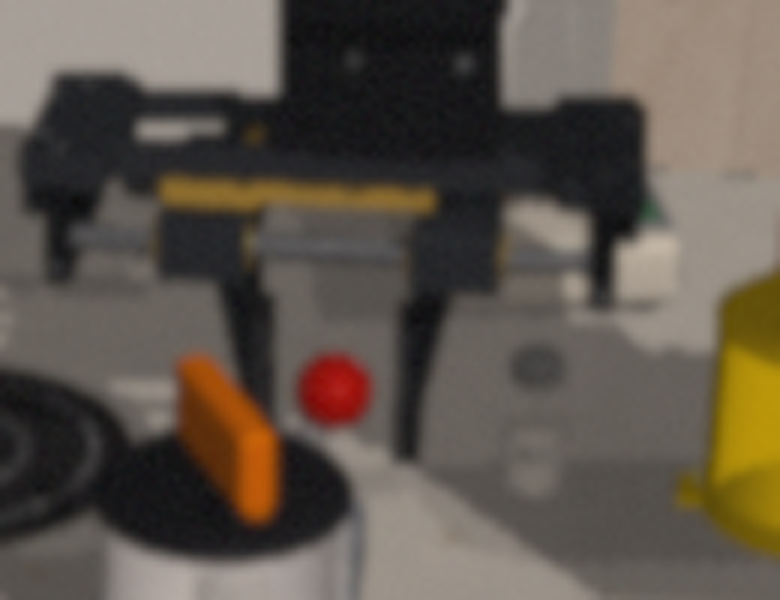

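View pics/w2.png

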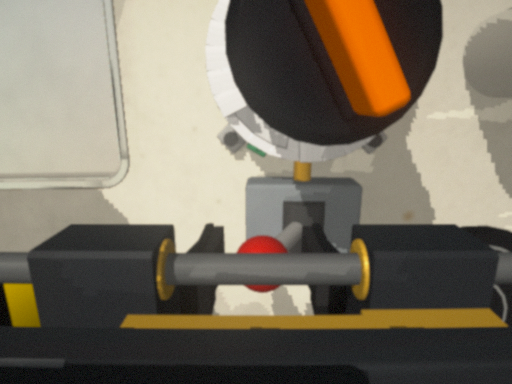

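>>> carry_out([
  [0.45,0.8,0,0,0,0,0],
  [0.45,1.6,0,0,0,0,0],
  [0.45,2.4,0,0,0,0,0],
  [0.45,3.2,0,0,0,0,0],
  [0.45,4.0,0,0,0,0,0],
  [0.45,4.8,0,0,0,0,0],
  [0.45,5.4,0,0,0,0,0],
  [0.45,5.8,0,0,0,0,0],
  [0.45,6.0,0,0,0,0,0],
  [0.45,6.0,0,0,0,0,0],
])

```text
time: 3.8
position: [0.545, -0.0939, 0.0832]
tool_rot: [-0.706, -0.032, 0.035, 0.707]
ft_force: [-3.5, -1.6, 0.1]
grip_width: 0.0393
```

>>> carry_out([
  [0.45,0.1,0,0,0,0,0],
  [0.45,0.2,0,0,0,0,0],
  [0.45,0.2,0,0,0,0,0],
])

```text
time: 4.1
position: [0.5453, -0.0938, 0.083]
tool_rot: [-0.706, -0.031, 0.036, 0.707]
ft_force: [-6.5, -1.9, 0.9]
grip_width: 0.039
```

>>> carry_out([
  [0.45,0.1,0,0,0,0,0],
  [0.45,0.2,0,0,0,0,0],
  [0.45,0.2,0,0,0,0,0],
])

```text
time: 4.4
position: [0.5457, -0.0936, 0.0828]
tool_rot: [-0.706, -0.03, 0.037, 0.707]
ft_force: [-10.0, -3.6, 1.1]
grip_width: 0.0393
```

>>> carry_out([
  [0.45,-0.6,0,0,0,0,0],
  [0.45,-0.9,0,0,0,0,0],
  [0.45,-0.9,-4,0,0,0,0],
  [0.5,-0.9,-8,0,0,0,0],
  [0.5,-0.9,-12,0,0,0,0],
  [0.5,-4,-12,3,0,0,0],
  [0.5,-4,-12,6,0,0,0],
  [0.5,-4,-12,6,0,0,0],
])

```text
time: 5.2
position: [0.5042, -0.0349, 0.2045]
tool_rot: [-0.706, -0.035, 0.033, 0.707]
ft_force: [0.4, -0.8, -1.2]
grip_width: 0.0432
```

Run:
```python
from h import *
import pickle
o=st();w=robot.camera('wrist')[:,:,::-1];cv2.imwrite('pics/w3.png',w);pickle.dump(o,open('o3.pkl','wb'))
```

```text
t 5.2 pos [ 0.5042 -0.0349  0.2045] xyaw 0.0962 ydir [ 0.0024  0.0012 -1.    ] q [-0.2917  0.4287  1.7763  0.0022  0.9347 -0.3892] f [ 0.3674 -0.7903 -1.1531] w 0.0432
```

View pics/w3.png

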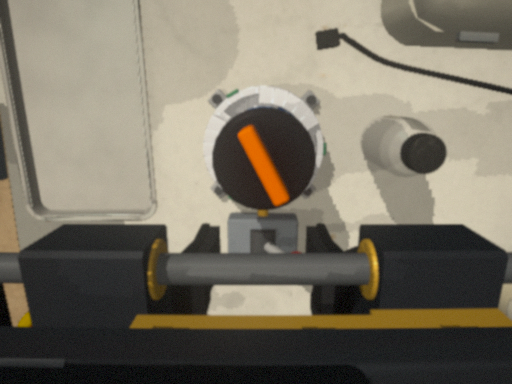

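Run:
```python
from h import *
import pickle
o=pickle.load(open('o3.pkl','rb'));w=cv2.imread('pics/w3.png')
z,c=blob(w,(5,150,90),(18,255,255),(230,110,300,215));cn=max(cv2.findContours(z,0,1)[0],key=cv2.contourArea);r=cv2.minAreaRect(cn)
q=np.array([onz('wrist',p,0.123,o) for p in cv2.boxPoints(r)]);d=q[0]-q[1];e=q[1]-q[2];L=max(d,e,key=np.linalg.norm)
print('bar',q.mean(0),np.arctan2(L[1],L[0]),np.linalg.norm(d),np.linalg.norm(e))
s=robot.camera('side')[:,:,::-1];h=cv2.cvtColor(s,cv2.COLOR_BGR2HSV);m=cv2.inRange(h,(0,170,80),(6,255,255))|cv2.inRange(h,(172,170,80),(180,255,255))
m[:190]=0;m[225:]=0;m[:,:190]=0;m[:,270:]=0
c=max(cv2.findContours(m,0,1)[0],key=cv2.contourArea);print(cv2.contourArea(c),cv2.minEnclosingCircle(c))
print('expect open',proj('side',(0.5397,-0.0956,0.0747)))
crop(s,180,140,310,260,5,'s3.png')
mv((0.502,-0.006,0.160),np.pi/2-0.985)
```

```text
bar [ 0.5027 -0.0038  0.123 ] 2.1513145692923317 0.01284333850138821 0.056659866973864555
38.0 ((218.0, 204.4545440673828), 5.545553207397461)
expect open [217.0823 204.3307]
shift cm [-0.12  4.42  3.19] rot [ 0.002 -0.49   0.003] rows>= 1.0910588667993184 3.269441283546552
```

View pics/s3.png

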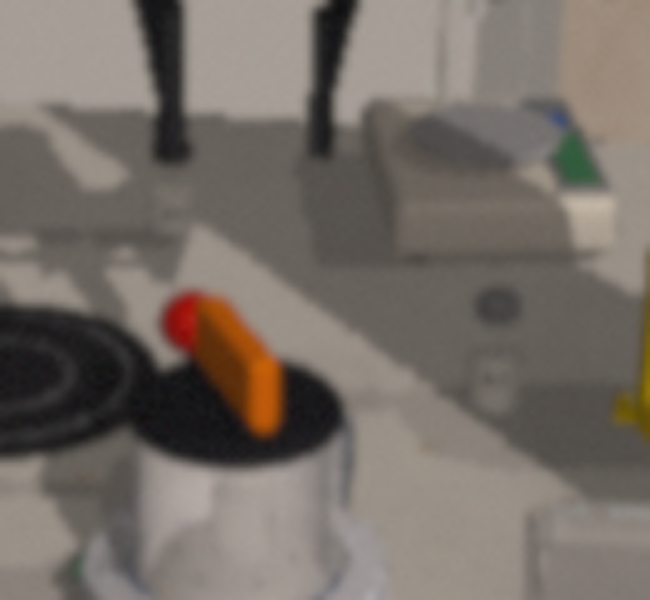

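Run:
```python
from h import *
mv((0.5025,-0.005,0.124),np.pi/2-0.99)
```

```text
shift cm [-0.08  8.03  3.29] rot [ 0.002 -0.485  0.003] rows>= 1.7345534109919825 3.2361090985318945
```

>>> carry_out([
  [0.5,-0.1,0,3,0,-0.15,0],
  [0.5,-0.1,1,3.3,0,-0.3,0],
  [0.5,-0.1,2,3.3,0,-0.42,0],
  [0.5,-0.1,3,3.3,0,-0.485,0],
  [0.5,-0.1,4,3.3,0,-0.485,0],
  [0.5,-0.1,5.5,3.3,0,-0.485,0],
  [0.5,-0.1,6.8,3.3,0,-0.485,0],
  [0.5,-0.1,7.6,3.3,0,-0.485,0],
  [0.5,-0.1,8,3.3,0,-0.485,0],
  [0.5,-0.1,8,3.3,0,-0.485,0],
])

```text
time: 6.3
position: [0.5008, -0.0052, 0.1231]
tool_rot: [-0.678, -0.201, 0.202, 0.678]
ft_force: [-0.1, 0.9, 0.2]
grip_width: 0.0433
```

Run:
```python
from h import *
o=st();w=robot.camera('wrist')[:,:,::-1];cv2.imwrite('pics/w4.png',w)
s=robot.camera('side')[:,:,::-1];crop(s,180,140,290,240,6,'s4.png')
```

```text
t 6.3 pos [ 0.5008 -0.0052  0.1231] xyaw 0.5781 ydir [-0.0005  0.0001 -1.    ] q [-0.234   0.5615  1.8522  0.      0.7283 -0.8121] f [-0.1349  0.9399  0.1713] w 0.0433
```

View pics/s4.png

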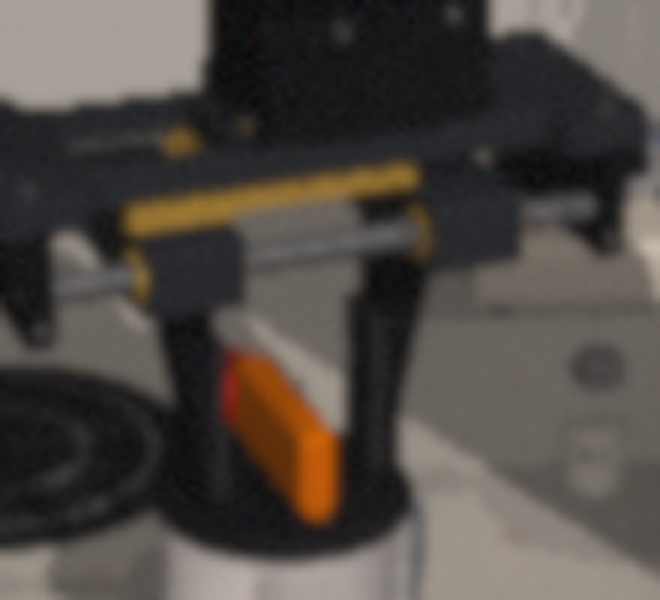

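View pics/w4.png

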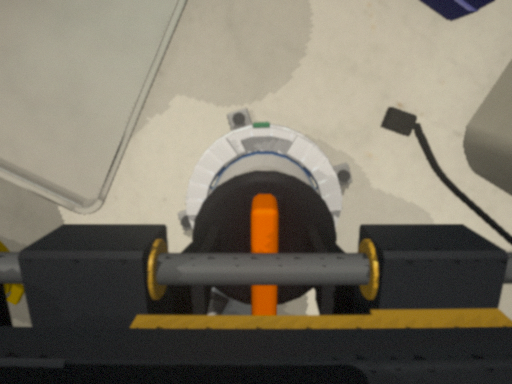

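>>> carry_out([
  [0.3,0,0,0,0,0,0],
  [0.1,0,0,0,0,0,0],
  [0,0,0,0,0,0,0],
  [0,0,0,0,0,0,0],
  [0,0,0,0,0,0,0],
  [0,0,0,0,0,0,0],
], force=25)

```text
time: 7.0
position: [0.5008, -0.0049, 0.1236]
tool_rot: [0.678, 0.202, -0.202, -0.678]
ft_force: [-0.3, 1.1, -0.9]
grip_width: 0.012
```

Run:
```python
from h import *
o=st();print(o['moment'])
```

```text
t 7.0 pos [ 0.5008 -0.0049  0.1236] xyaw 0.5788 ydir [ 0.0003  0.0001 -1.    ] q [-0.2335  0.5604  1.8525  0.0002  0.7284 -0.8125] f [-0.2696  1.0768 -0.9098] w 0.012
[ 0.051  -0.1291 -0.0386]
```

>>> carry_out([
  [0,0,0,0,0,-0.08,0],
  [0,0,0,0,0,-0.17,0],
  [0,0,0,0,0,-0.26,0],
  [0,0,0,0,0,-0.35,0],
  [0,0,0,0,0,-0.42,0],
  [0,0,0,0,0,-0.46,0],
  [0,0,0,0,0,-0.46,0],
])

```text
time: 7.7
position: [0.5006, -0.0051, 0.1235]
tool_rot: [0.614, 0.351, -0.351, -0.614]
ft_force: [1.0, 0.4, 0.3]
grip_width: 0.0119
```

Run:
```python
from h import *
o=st();print(o['moment'])
s=robot.camera('side')[:,:,::-1];crop(s,180,160,290,290,5,'s5.png')
```

```text
t 7.7 pos [ 0.5006 -0.0051  0.1235] xyaw 1.039 ydir [-0.0001 -0.0002 -1.    ] q [-0.2336  0.5605  1.8526 -0.0003  0.7285 -1.2724] f [0.9734 0.4399 0.3148] w 0.0119
[-0.0524 -0.1127  0.0396]
```

View pics/s5.png

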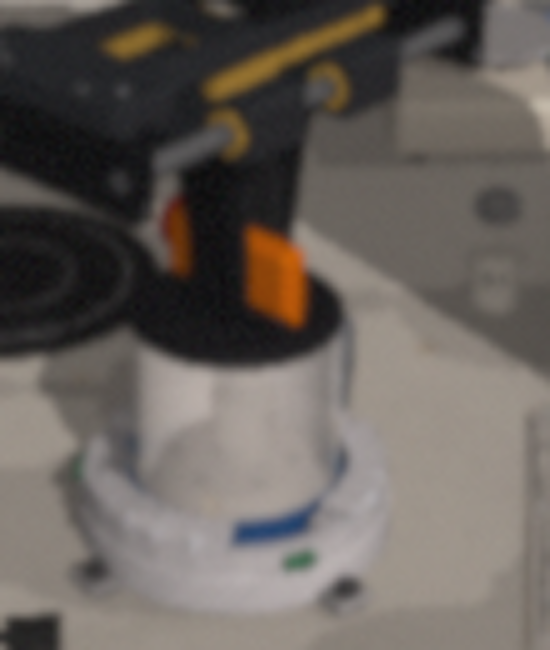

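>>> carry_out([
  [0,0,0,0,0,-0.08,0],
  [0,0,0,0,0,-0.17,0],
  [0,0,0,0,0,-0.26,0],
  [0,0,0,0,0,-0.35,0],
  [0,0,0,0,0,-0.44,0],
  [0,0,0,0,0,-0.53,0],
  [0,0,0,0,0,-0.59,0],
  [0,0,0,0,0,-0.62,0],
  [0,0,0,0,0,-0.62,0],
])

```text
time: 8.65
position: [0.5008, -0.0051, 0.1235]
tool_rot: [0.478, 0.521, -0.521, -0.478]
ft_force: [0.5, -0.2, -0.7]
grip_width: 0.0119
```

Run:
```python
from h import *
o=st();print(o['moment'])
```

```text
t 8.65 pos [ 0.5008 -0.0051  0.1235] xyaw 1.6582 ydir [ 0.0003 -0.0001 -1.    ] q [-0.2336  0.5605  1.8524 -0.0001  0.7283 -1.8918] f [ 0.4508 -0.2039 -0.6515] w 0.0119
[ 0.0102 -0.186  -0.0204]
```

>>> carry_out([
  [0,0,0,0,0,-0.03,0],
  [0,0,0,0,0,-0.05,0],
  [0,0,0,0,0,-0.05,0],
])

```text
time: 8.95
position: [0.501, -0.0054, 0.1236]
tool_rot: [-0.465, -0.533, 0.533, 0.464]
ft_force: [1.0, -1.7, -0.8]
grip_width: 0.0121
```

Run:
```python
from h import *
o=st();print(o['moment'])
```

```text
t 8.95 pos [ 0.501  -0.0054  0.1236] xyaw 1.7093 ydir [ 0.0007 -0.0007 -1.    ] q [-0.2339  0.5605  1.8521 -0.0008  0.728  -1.9426] f [ 1.0418 -1.6546 -0.8064] w 0.0121
[-0.4443 -0.2292 -0.0977]
```

>>> carry_out([
  [0,0,0,0,0,-0.03,0],
  [0,0,0,0,0,-0.05,0],
  [0,0,0,0,0,-0.05,0],
])

```text
time: 9.25
position: [0.5012, -0.0054, 0.1237]
tool_rot: [0.451, 0.545, -0.544, -0.451]
ft_force: [-0.4, -3.8, 1.0]
grip_width: 0.012
```

Run:
```python
from h import *
o=st();print(o['moment'])
```

```text
t 9.25 pos [ 0.5012 -0.0054  0.1237] xyaw 1.7583 ydir [ 0.0011 -0.0003 -1.    ] q [-0.2341  0.5603  1.852  -0.0001  0.7281 -1.9923] f [-0.3633 -3.7877  0.9764] w 0.012
[-0.6736 -0.2827 -0.5367]
```

>>> carry_out([
  [0,0,0,0,0,0.05,0],
  [0,0,0,0,0,0.095,0],
  [0,0,0,0,0,0.095,0],
  [0,0,-0.3,0,0,0.095,0],
  [0,0,-0.6,0,0,0.095,0],
  [0,0,-1.0,0,0,0.095,0],
  [0,0,-1.0,0,0,0.095,0],
], force=35)

```text
time: 9.95
position: [0.5004, -0.0047, 0.1339]
tool_rot: [0.476, 0.523, -0.523, -0.476]
ft_force: [-0.1, -0.3, -2.4]
grip_width: 0.012
```

Run:
```python
from h import *
o=st();print(o['moment'])
s=robot.camera('side')[:,:,::-1];crop(s,170,160,290,290,5,'s6.png')
```

```text
t 9.95 pos [ 0.5004 -0.0047  0.1339] xyaw 1.6644 ydir [-0.0004  0.0004 -1.    ] q [-0.2332  0.5416  1.8461  0.0004  0.7544 -1.8979] f [-0.0793 -0.3055 -2.4495] w 0.012
[ 0.0617 -0.1202 -0.0471]
```

View pics/s6.png

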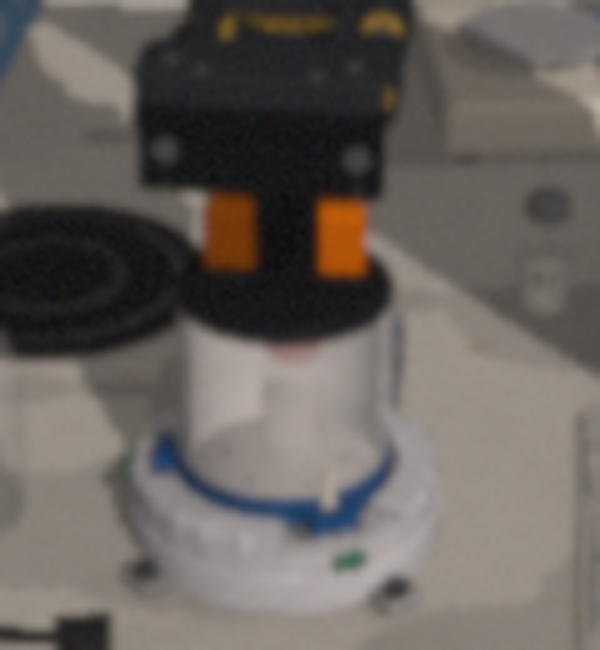

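>>> carry_out([
  [0,0,-1,0,0,0,0],
  [0,0,-2,0,0,0,0],
  [0,0,-3.2,0,0,0,0],
  [0,0,-4.5,0,0,0,0],
  [0,0,-6,0,0,0,0],
  [0,0,-8,0,0,0,0],
  [0,0,-10,0,0,0,0],
  [0,0,-11,0,0,0,0],
  [0,0,-11,0,0,0,0],
])

```text
time: 10.9
position: [0.5016, -0.0051, 0.2454]
tool_rot: [0.477, 0.524, -0.522, -0.475]
ft_force: [0.4, -0.1, -1.7]
grip_width: 0.0115
```

Run:
```python
from h import *
o=st();s=robot.camera('side')[:,:,::-1];cv2.imwrite('pics/s7.png',s)
mv((0.639,-0.168,0.24),1.664)
```

```text
t 10.9 pos [ 0.5016 -0.0051  0.2454] xyaw 1.6641 ydir [ 0.0042 -0.0009 -1.    ] q [-0.2334  0.3637  1.7421  0.0002  1.0316 -1.8976] f [ 0.3968 -0.0667 -1.7363] w 0.0115
shift cm [-17.52   0.45 -12.24] rot [ 0.002  0.    -0.   ] rows>= 4.2753582452158385 0.01090368693401563
```

View pics/s7.png

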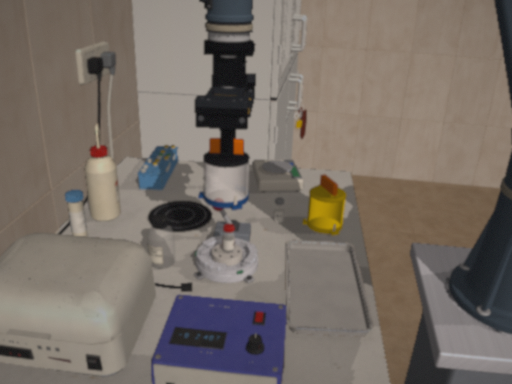

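Cover is off with its rim clear. The red-capped vial stands upright on the shelf at about (229,235), and the lever ball shows at (222,212). Next I carry the cover to the mat.

>>> carry_out([
  [0,-2,0,-1.4,0,0,0],
  [0,-5,0,-3.5,0,0,0],
  [0,-8,0,-5.6,0,0,0],
  [0,-11,0,-7.7,0,0,0],
  [0,-14,0,-9.8,0,0,0],
  [0,-16.5,0,-11.5,0,0,0],
  [0,-17.5,0,-12.2,0,0,0],
  [0,-17.5,3,-12.2,0,0,0],
  [0,-17.5,6,-12.2,0,0,0],
  [0,-17.5,9,-12.2,0,0,0],
  [0,-17.5,11,-12.2,0,0,0],
  [0,-17.5,12,-12.2,0,0,0],
  [0,-17.5,12.4,-12.2,0,0,0],
  [0,-17.5,12.4,-12.2,0,0,0],
])

```text
time: 12.35
position: [0.6383, -0.1675, 0.1194]
tool_rot: [-0.476, -0.523, 0.523, 0.476]
ft_force: [0.2, -0.6, -1.7]
grip_width: 0.0119
```

Run:
```python
from h import *
o=st();s=robot.camera('side')[:,:,::-1];crop(s,130,120,290,260,5,'s8.png')
t=robot.camera('top')[:,:,::-1];cv2.imwrite('pics/t8.png',t)
```

```text
t 12.35 pos [ 0.6383 -0.1675  0.1194] xyaw 1.6643 ydir [-0.0006  0.0004 -1.    ] q [-0.4257  0.726   1.4401  0.0001  0.9762 -2.09  ] f [ 0.2339 -0.5811 -1.7147] w 0.0119
```

View pics/s8.png

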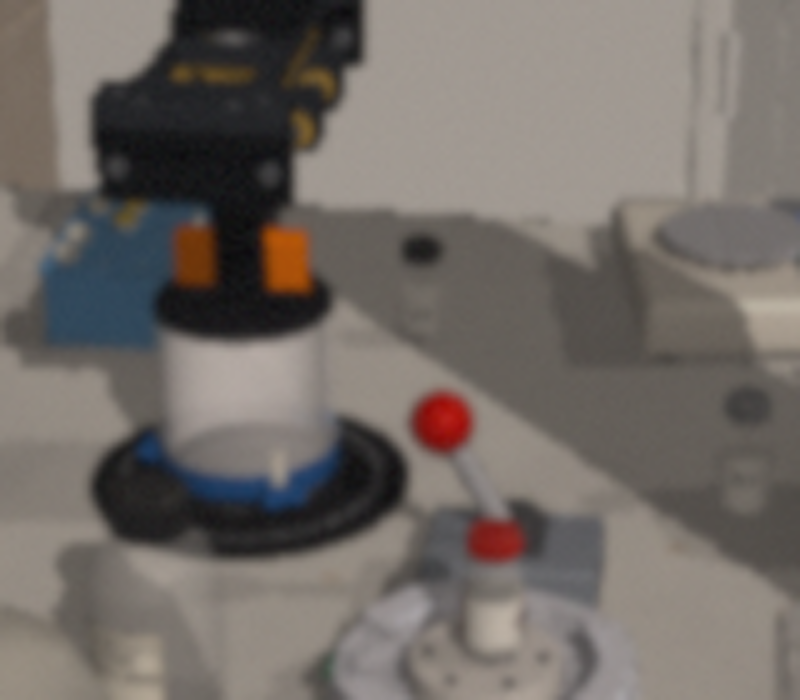

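View pics/t8.png

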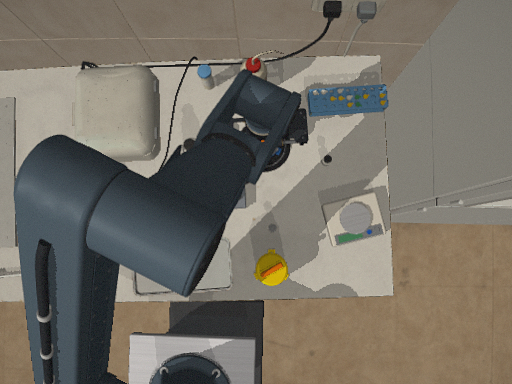

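>>> carry_out([
  [0,0,0.2,0,0,0,0],
  [0,0,0.4,0,0,0,0],
  [0,0,0.55,0,0,0,0],
  [0,0,0.65,0,0,0,0],
  [0,0,0.7,0,0,0,0],
  [0,0,0.75,0,0,0,0],
  [0,0,0.75,0,0,0,0],
])

```text
time: 13.15
position: [0.6384, -0.1679, 0.112]
tool_rot: [-0.476, -0.523, 0.523, 0.476]
ft_force: [0.0, -1.1, -2.1]
grip_width: 0.0118
```

>>> carry_out([
  [0,0,0.03,0,0,0,0],
  [0,0,0.06,0,0,0,0],
  [0,0,0.09,0,0,0,0],
  [0,0,0.09,0,0,0,0],
])

```text
time: 13.55
position: [0.6384, -0.1678, 0.1111]
tool_rot: [-0.476, -0.523, 0.523, 0.476]
ft_force: [0.4, 0.5, -2.7]
grip_width: 0.0119
```

>>> carry_out([
  [0,0,0.03,0,0,0,0],
  [0,0,0.06,0,0,0,0],
  [0,0,0.09,0,0,0,0],
  [0,0,0.09,0,0,0,0],
])

```text
time: 13.95
position: [0.6384, -0.1679, 0.1107]
tool_rot: [0.476, 0.523, -0.523, -0.476]
ft_force: [-1.5, 0.3, 1.1]
grip_width: 0.0115
```

>>> carry_out([
  [0,0,0.03,0,0,0,0],
  [0,0,0.06,0,0,0,0],
  [0,0,0.09,0,0,0,0],
  [0,0,0.09,0,0,0,0],
])

```text
time: 14.35
position: [0.6384, -0.1678, 0.1106]
tool_rot: [0.476, 0.523, -0.523, -0.476]
ft_force: [-2.4, 1.8, 6.7]
grip_width: 0.0119
```

>>> carry_out([
  [0,0,-0.08,0,0,0,0],
  [0.15,0,-0.08,0,0,0,0],
  [0.3,0,-0.08,0,0,0,0],
  [0.5,0,-0.08,0,0,0,0],
  [0.5,0,-0.08,0,0,0,0],
  [0.5,0,-2,0,0,0,0],
  [0.5,0,-4,0,0,0,0],
  [0.5,0,-7,0,0,0,0],
  [0.5,0,-11,0,0,0,0],
  [0.5,0,-11,0,0,0,0],
])

```text
time: 15.35
position: [0.642, -0.1694, 0.2256]
tool_rot: [0.48, 0.524, -0.521, -0.472]
ft_force: [0.5, -0.7, 1.1]
grip_width: 0.0431
```

Run:
```python
from h import *
import pickle
o=st();s=robot.camera('side')[:,:,::-1];cv2.imwrite('pics/s9f.png',s);crop(s,130,140,290,280,5,'s9.png')
```

```text
t 15.35 pos [ 0.642  -0.1694  0.2256] xyaw 1.6642 ydir [ 0.0117 -0.0053 -0.9999] q [-0.4259  0.5991  1.3594  0.      1.1702 -2.0901] f [ 0.5051 -0.6914  1.1362] w 0.0431
```

View pics/s9.png

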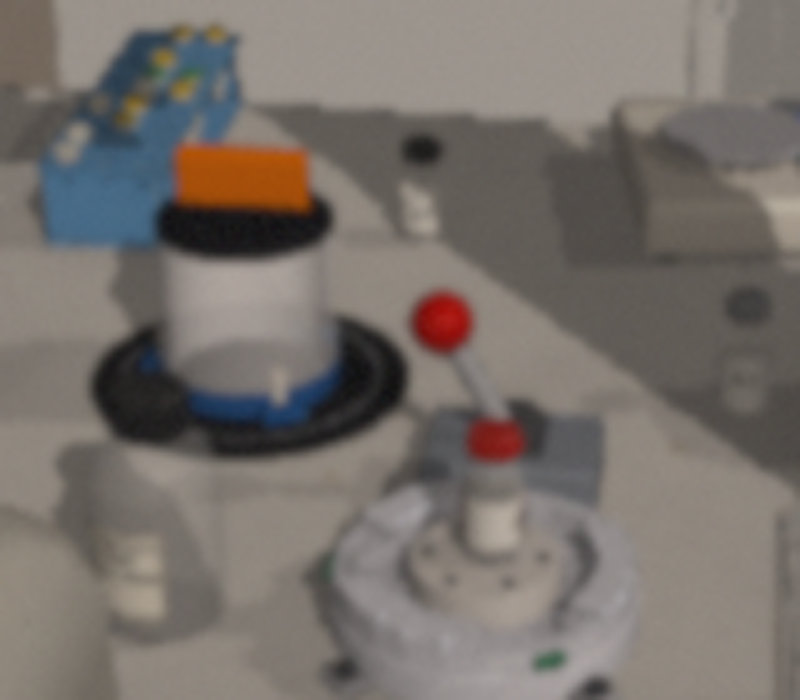

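Run:
```python
from h import *
mv((0.502,-0.055,0.23),0.0)
print('grey',two(ray('side',(130+746/5,140+345/5)),ray('top',(273,227))))
```

```text
shift cm [12.61 -0.85 12.72] rot [0.008 1.664 0.003] rows>= 3.5860292055481295 11.094391802416462
grey (array([ 0.4282, -0.1991,  0.0235]), np.float64(0.0030035472885305784))
```

>>> carry_out([
  [0.6,2,-1,2,0,0.15,0],
  [0.6,4,-1,4,0,0.3,0],
  [0.6,6,-1,6,0,0.45,0],
  [0.6,8,-1,8,0,0.6,0],
  [0.6,10,-1,10,0,0.75,0],
  [0.6,12,-1,12,0,0.9,0],
  [0.6,12.6,-1,12.7,0,1.05,0],
  [0.6,12.6,-1,12.7,0,1.2,0],
  [0.6,12.6,-1,12.7,0,1.35,0],
  [0.6,12.6,-1,12.7,0,1.5,0],
  [0.6,12.6,-1,12.7,0.008,1.664,0],
  [0.6,12.6,-1,12.7,0.008,1.664,0],
  [0.6,12.6,-1,12.7,0.008,1.664,0],
])

```text
time: 16.7
position: [0.4997, -0.0541, 0.2285]
tool_rot: [-0.705, 0.002, 0.003, 0.709]
ft_force: [0.5, -0.4, 0.8]
grip_width: 0.0524
```

Run:
```python
from h import *
import pickle
o=st();w=robot.camera('wrist')[:,:,::-1];cv2.imwrite('pics/w10.png',w);pickle.dump(o,open('o10.pkl','wb'))
h=cv2.cvtColor(w,cv2.COLOR_BGR2HSV);m=cv2.inRange(h,(0,150,70),(6,255,255))|cv2.inRange(h,(172,150,70),(180,255,255))
for c in cv2.findContours(m,0,1)[0]:
    if cv2.contourArea(c)>40: b=cv2.minEnclosingCircle(c);print(b,cv2.contourArea(c),onz('wrist',b[0],0.081,o))
```

```text
t 16.7 pos [ 0.4997 -0.0541  0.2285] xyaw 0.0026 ydir [-0.007   0.0053 -1.    ] q [-0.3321  0.3931  1.7512  0.0033  1.0056 -0.3365] f [ 0.5199 -0.4253  0.8071] w 0.0524
((307.22271728515625, 232.6409149169922), 13.642826080322266) 457.0 [ 0.5391 -0.0936  0.081 ]
((264.6044006347656, 134.56044006347656), 10.978010177612305) 346.0 [ 0.5008 -0.0078  0.081 ]
```

View pics/w10.png

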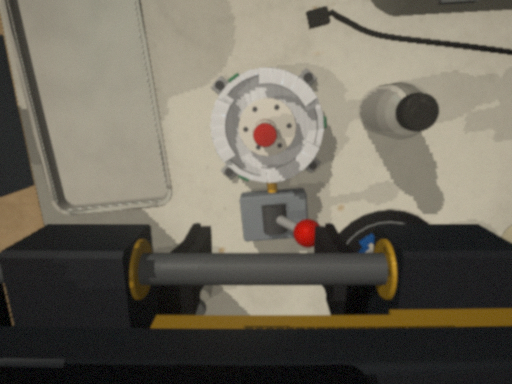

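Run:
```python
from h import *
import pickle
o=pickle.load(open('o10.pkl','rb'))
print(two(ray('wrist',(264.6,134.5),o),ray('side',(228.8,227.6))),onz('side',(228.8,227.6),0.075))
mv((0.501,-0.007,0.068),0.0)
```

```text
(array([ 0.4996, -0.0084,  0.0767]), np.float64(0.0023365976615623753)) [ 0.4991 -0.0115  0.075 ]
shift cm [ 0.24 16.09  4.63] rot [-0.005  0.003 -0.007] rows>= 3.3482346580167492 0.05917693455426349
```

>>> carry_out([
  [0.6,0.1,0,3,0,0,0],
  [0.6,0.1,0,4.55,0,0,0],
  [0.6,0.1,3,4.55,0,0,0],
  [0.6,0.1,6,4.55,0,0,0],
  [0.6,0.1,9,4.55,0,0,0],
  [0.6,0.1,11,4.55,0,0,0],
  [0.6,0.1,13,4.55,0,0,0],
  [0.6,0.1,14,4.55,0,0,0],
  [0.6,0.1,14,4.55,0,0,0],
])

```text
time: 17.65
position: [0.4996, -0.0079, 0.0883]
tool_rot: [-0.705, 0.003, 0.003, 0.709]
ft_force: [0.4, 0.3, 0.5]
grip_width: 0.0524
```

Run:
```python
from h import *
o=st();w=robot.camera('wrist')[:,:,::-1];cv2.imwrite('pics/w11.png',w)
s=robot.camera('side')[:,:,::-1];crop(s,180,160,290,280,5,'s11.png')
```

```text
t 17.65 pos [ 0.4996 -0.0079  0.0883] xyaw 0.001 ydir [-0.0083  0.0055 -1.    ] q [-0.2418  0.6271  1.8688  0.0055  0.655  -0.2471] f [0.3889 0.2699 0.5227] w 0.0524
```

View pics/s11.png

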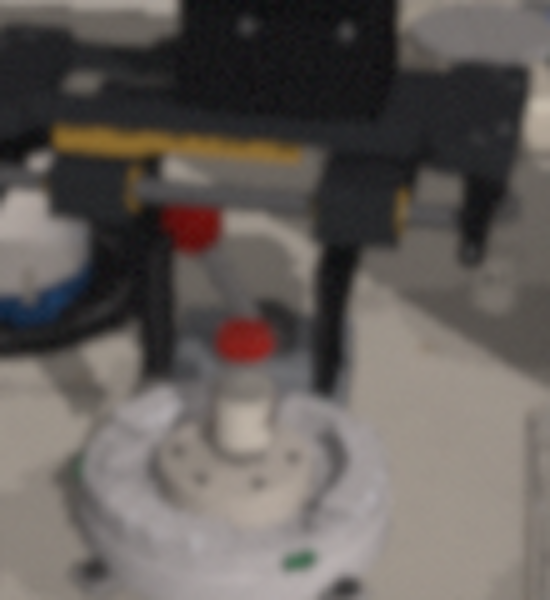

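View pics/w11.png

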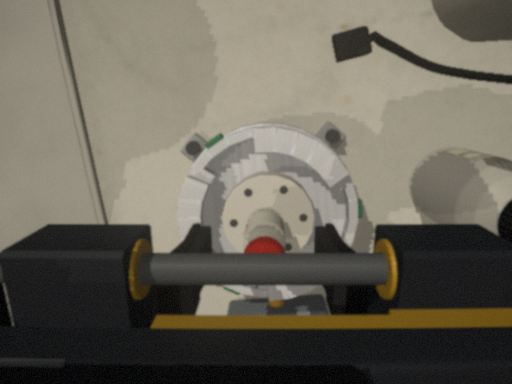

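>>> carry_out([
  [0.6,0,0.8,0,-0.005,0,-0.008],
  [0.6,0,1.6,0,-0.005,0,-0.008],
  [0.6,0,2,0,-0.005,0,-0.008],
  [0.45,0,2,0,-0.005,0,-0.008],
  [0.35,0,2,0,-0.005,0,-0.008],
  [0.28,0,2,0,-0.005,0,-0.008],
  [0.22,0,2,0,-0.005,0,-0.008],
  [0.16,0,2,0,-0.005,0,-0.008],
  [0.16,0,2,0,-0.005,0,-0.008],
  [0.16,0,2,0,-0.005,0,-0.008],
], force=8)

```text
time: 18.75
position: [0.5005, -0.008, 0.0697]
tool_rot: [0.707, 0.001, 0.001, -0.707]
ft_force: [0.8, 0.9, 1.8]
grip_width: 0.0214
```

Run:
```python
from h import *
o=st()
s=robot.camera('side')[:,:,::-1];crop(s,180,160,290,280,5,'s12.png')
```

```text
t 18.75 pos [ 0.5005 -0.008   0.0697] xyaw -0.0 ydir [ 0.0031 -0.0003 -1.    ] q [-0.2398  0.6614  1.8826  0.0008  0.5945 -0.2405] f [0.833  0.9058 1.7937] w 0.0214
```

View pics/s12.png

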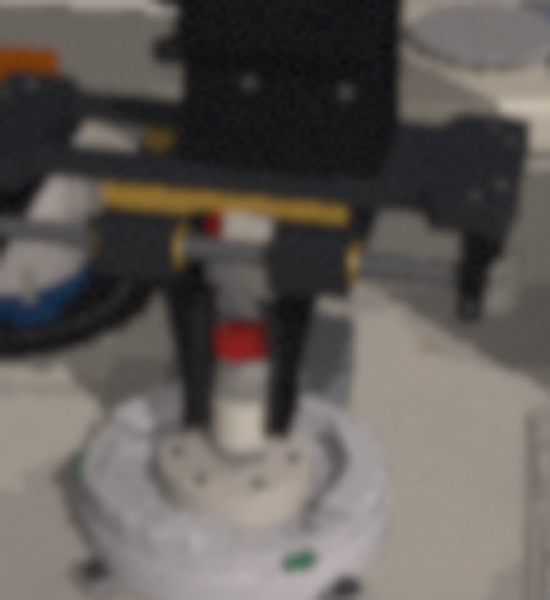

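>>> carry_out([
  [0.1,0,0,0,0,0,0],
  [0.1,0,-0.5,0,0,0,0],
  [0.1,0,-1.5,0,0,0,0],
  [0.1,0,-3,0,0,0,0],
  [0.1,0,-5,0,0,0,0],
  [0.1,0,-7,0,0,0,0],
  [0.1,0,-9,0,0,0,0],
  [0.1,0,-11,0,0,0,0],
  [0.1,0,-12,0,0,0,0],
  [0.1,0,-12,0,0,0,0],
], force=10)

```text
time: 19.8
position: [0.5009, -0.0081, 0.1912]
tool_rot: [0.707, 0.002, 0.002, -0.707]
ft_force: [-0.6, 1.3, -0.6]
grip_width: 0.0209
```

Run:
```python
from h import *
o=st()
s=robot.camera('side')[:,:,::-1];crop(s,170,110,310,250,4,'s13.png')
mv((0.455,-0.399,0.17),0)
```

```text
t 19.8 pos [ 0.5009 -0.0081  0.1912] xyaw 0.0 ydir [ 0.0065 -0.0011 -1.    ] q [-0.2399  0.443   1.8023  0.0006  0.8897 -0.2403] f [-0.6134  1.3048 -0.5747] w 0.0209
shift cm [ -4.53   2.02 -39.1 ] rot [0.001 0.    0.004] rows>= 7.883216771196253 0.028387703706701895
```

View pics/s13.png

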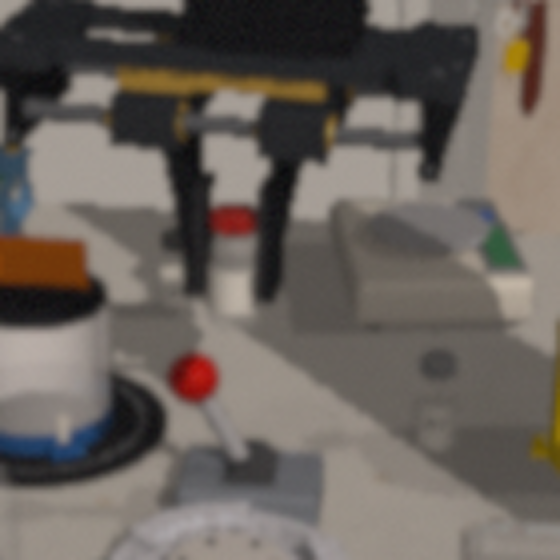

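>>> carry_out([
  [0.1,-0.2,0,-2,0,0,0],
  [0.1,-0.7,0,-6,0,0,0],
  [0.1,-1.2,0,-10.5,0,0,0],
  [0.1,-1.7,0,-15,0,0,0],
  [0.1,-2.2,0,-19.5,0,0,0],
  [0.1,-2.8,0,-24,0,0,0],
  [0.1,-3.3,0,-28.5,0,0,0],
  [0.1,-3.8,0,-33,0,0,0],
  [0.1,-4.2,0,-36,0,0,0],
  [0.1,-4.5,0,-38,0,0,0.004],
  [0.1,-4.5,0,-39,0,0,0.004],
  [0.1,-4.5,3,-39,0,0,0.004],
  [0.1,-4.5,6,-39,0,0,0.004],
  [0.1,-4.5,8,-39,0,0,0.004],
  [0.1,-4.5,9,-39,0,0,0.004],
  [0.1,-4.5,9,-39,0,0,0.004],
])

```text
time: 21.45
position: [0.4549, -0.396, 0.0979]
tool_rot: [-0.706, 0.001, 0.002, 0.708]
ft_force: [0.7, 0.0, 0.3]
grip_width: 0.0213
```

Run:
```python
from h import *
o=st()
s=robot.camera('side')[:,:,::-1];crop(s,220,110,320,210,6,'s14.png')
w=robot.camera('wrist')[:,:,::-1];cv2.imwrite('pics/w14.png',w)
```

```text
t 21.45 pos [ 0.4549 -0.396   0.0979] xyaw 0.0011 ydir [-0.0038  0.0033 -1.    ] q [-0.9009  0.6987  1.6014 -0.0012  0.8465 -0.9012] f [0.6943 0.0067 0.3163] w 0.0213
```

View pics/s14.png

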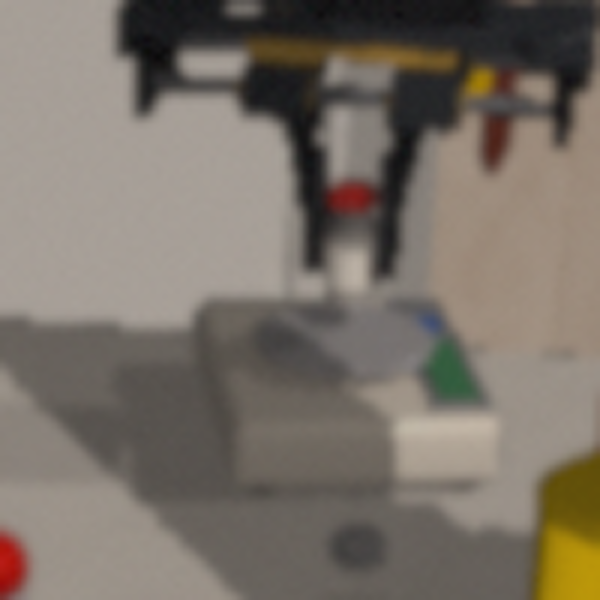

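View pics/w14.png

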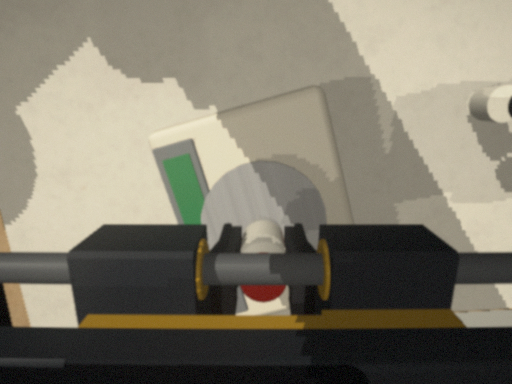

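Run:
```python
from h import *
o=robot.get_obs()
print(onz('wrist',(264,222),.042,o),onz('wrist',(264,160),.042,o),onz('wrist',(201,222),.042,o),onz('wrist',(326,222),.042,o))
side=[onz('side',(220+x/6,110+y/6),.042) for x,y in((353,340),(265,335),(432,330))];print(np.array(side))
```

```text
[ 0.4573 -0.3965  0.042 ] [ 0.4572 -0.3587  0.042 ] [ 0.4193 -0.3966  0.042 ] [ 0.4948 -0.3964  0.042 ]
[[ 0.4493 -0.3894  0.042 ]
 [ 0.4859 -0.3866  0.042 ]
 [ 0.4179 -0.4078  0.042 ]]
```

>>> carry_out([
  [0.1,0.2,0.5,0,-0.003,0,-0.004],
  [0.1,0.2,0.9,0,-0.003,0,-0.004],
  [0.1,0.2,1.2,0,-0.003,0,-0.004],
  [0.1,0.2,1.35,0,-0.003,0,-0.004],
  [0.1,0.2,1.45,0,-0.003,0,-0.004],
  [0.1,0.2,1.45,0,-0.003,0,-0.004],
])

```text
time: 22.15
position: [0.4572, -0.398, 0.0849]
tool_rot: [0.708, 0.001, 0.001, -0.706]
ft_force: [-1.1, 0.9, 0.1]
grip_width: 0.0209
```

>>> carry_out([
  [0.1,0,0.04,0,0,0,0],
  [0.1,0,0.08,0,0,0,0],
  [0.1,0,0.1,0,0,0,0],
  [0.1,0,0.1,0,0,0,0],
])

```text
time: 22.55
position: [0.4573, -0.3979, 0.084]
tool_rot: [0.708, 0.001, 0.001, -0.706]
ft_force: [-0.4, 0.7, -0.5]
grip_width: 0.0213
```

Run:
```python
from h import *
o=st()
s=robot.camera('side')[:,:,::-1];crop(s,220,110,320,210,6,'s15.png')
```

```text
t 22.55 pos [ 0.4573 -0.3979  0.084 ] xyaw 0.0001 ydir [ 0.0027 -0.0032 -1.    ] q [-0.9003  0.7204  1.606   0.0002  0.8111 -0.9005] f [-0.4377  0.6542 -0.5484] w 0.0213
```

View pics/s15.png

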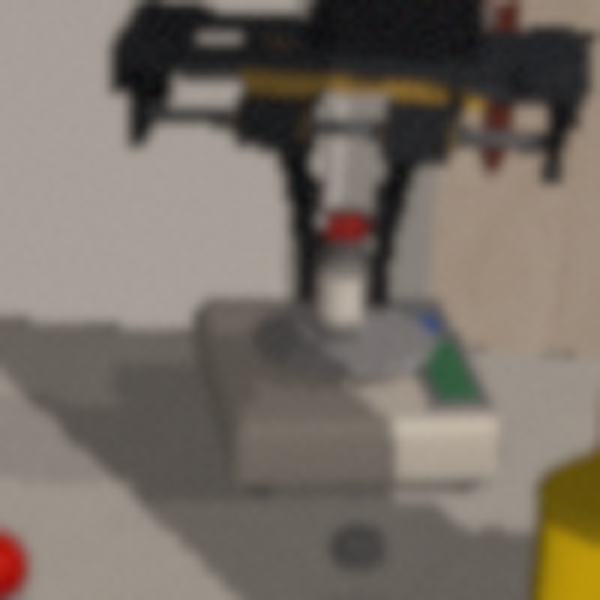

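>>> carry_out([
  [0.1,0,0.04,0,0,0,0],
  [0.1,0,0.08,0,0,0,0],
  [0.1,0,0.12,0,0,0,0],
  [0.1,0,0.12,0,0,0,0],
])

```text
time: 23.0
position: [0.4573, -0.3979, 0.0828]
tool_rot: [0.708, 0.001, 0.001, -0.706]
ft_force: [0.5, -1.0, 0.5]
grip_width: 0.0212
```

>>> carry_out([
  [0.1,0,0.03,0,0,0,0],
  [0.1,0,0.06,0,0,0,0],
  [0.1,0,0.08,0,0,0,0],
  [0.1,0,0.08,0,0,0,0],
])

```text
time: 23.4
position: [0.4573, -0.3979, 0.082]
tool_rot: [0.708, 0.001, 0.001, -0.706]
ft_force: [-0.5, -0.0, -0.6]
grip_width: 0.0214
```

>>> carry_out([
  [0.1,0,0.03,0,0,0,0],
  [0.1,0,0.06,0,0,0,0],
  [0.1,0,0.06,0,0,0,0],
])

```text
time: 23.7
position: [0.4573, -0.3981, 0.0817]
tool_rot: [0.708, 0.001, 0.001, -0.706]
ft_force: [-1.6, 0.6, 2.2]
grip_width: 0.0212
```

>>> carry_out([
  [0.1,0,0.03,0,0,0,0],
  [0.1,0,0.06,0,0,0,0],
  [0.1,0,0.06,0,0,0,0],
])

```text
time: 24.0
position: [0.4573, -0.3981, 0.0817]
tool_rot: [0.708, 0.001, 0.001, -0.706]
ft_force: [-0.4, 0.9, 6.5]
grip_width: 0.0215
```

>>> carry_out([
  [0.1,0,-0.06,0,0,0,0],
  [0.25,0,-0.06,0,0,0,0],
  [0.3,0,-0.06,0,0,0,0],
  [0.4,0,-0.06,0,0,0,0],
  [0.5,0,-0.06,0,0,0,0],
  [0.6,0,-0.06,0,0,0,0],
  [0.6,0,-1.5,0,0,0,0],
  [0.6,0,-3,0,0,0,0],
  [0.6,0,-6,0,0,0,0],
  [0.6,0,-10,0,0,0,0],
  [0.6,0,-14,0,0,0,0],
  [0.6,0,-15,0,0,0,0],
])

```text
time: 25.2
position: [0.4589, -0.3998, 0.2377]
tool_rot: [0.711, 0.004, 0.004, -0.703]
ft_force: [0.2, -0.5, 0.7]
grip_width: 0.0522
```

Run:
```python
from h import *
o=st()
s=robot.camera('side')[:,:,::-1];crop(s,130,130,330,270,4,'s16.png')
w=robot.camera('wrist')[:,:,::-1];cv2.imwrite('pics/w16.png',w)
t=robot.camera('top')[:,:,::-1];crop(t,150,80,410,280,3,'t16.png')
```

```text
t 25.2 pos [ 0.4589 -0.3998  0.2377] xyaw 0.0002 ydir [ 0.0102 -0.0125 -0.9999] q [-0.9002  0.5104  1.4974  0.0002  1.1177 -0.9005] f [ 0.2371 -0.4972  0.694 ] w 0.0522
```

View pics/s16.png

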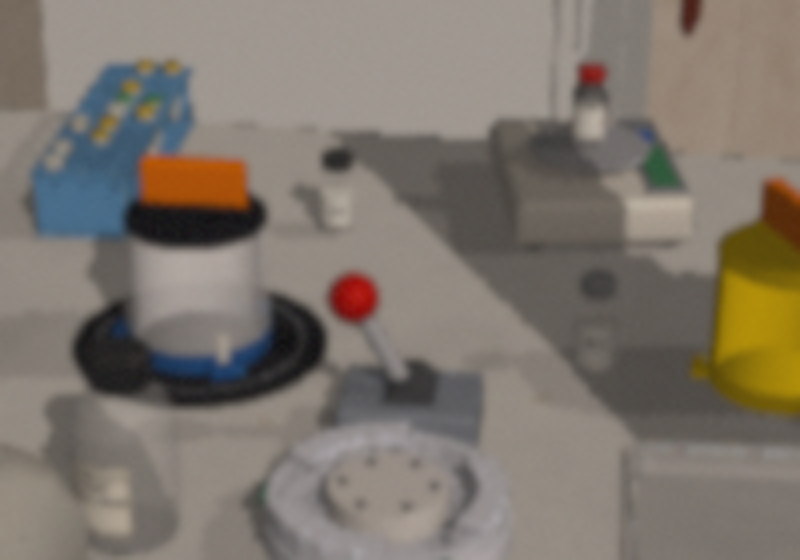

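View pics/w16.png

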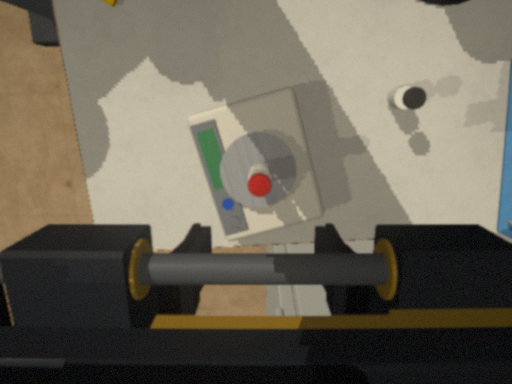

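View pics/t16.png

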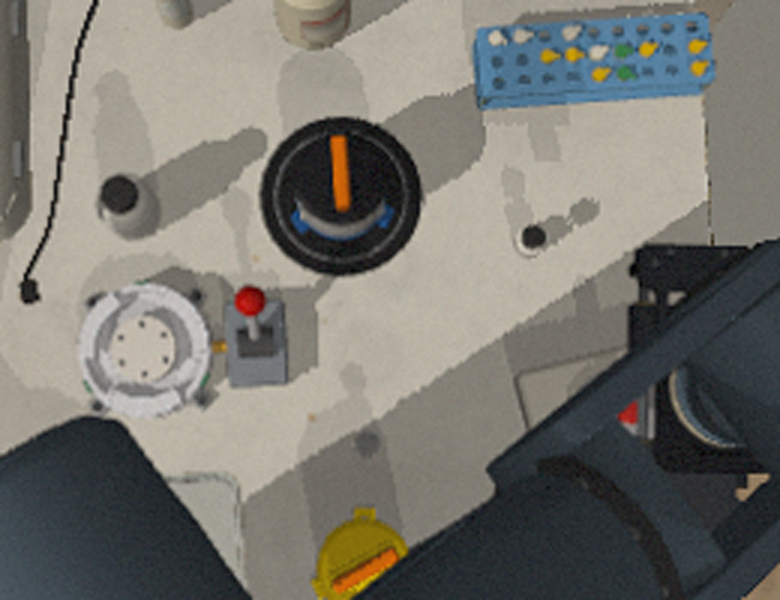

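The pictures show the cover upright on the mat, the lever over, the pot empty, the red vial upright on the pan, and the bystanders where they were. Handing in.

Run:
```python
from h import *
print(robot.get_obs()['joint_velocities']);print(robot.hand_in())
```

```text
[-0.0006  0.0425  0.0389  0.0007 -0.0035  0.0023]
the job is handed in; nothing more can be done
None
```

I did the whole job in the order asked and handed it in at about 25 s of the 72 s allowed. The hand-in gave no verdict.

- **Vent:** I pushed the lever until it met its stop, with about 10 N of force. The red ball then sat within about a pixel of its expected open position.
- **Cover:** I turned it anticlockwise until I felt the stop, about 0.09 rad past the pot yaw I had measured. I turned it back to the slots and lifted it straight off. The vial stayed upright.
- **Mat:** I set the cover down upright near the mat's centre, with a peak of about 7 N at touchdown.
- **Vial:** I took the red vial off the shelf and set it upright within about 2 mm of the pan's centre, again with about 6.5 N at touchdown.

**Last checks:** In the final side, top and wrist pictures everything was standing in place. The grey and black vials, the bottle and the yellow look-alike looked unmoved, and the gripper was clear above the pan. No check failed. The cameras disagreed by about 3 mm on positions and 0.04 rad on the cover's yaw. The yaw the gripper took up when it closed on the grip bar lay between the camera values.

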